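# Set up the sugar-stick hanging stand

### The arm

A 7-joint arm with a two-finger parallel gripper is mounted at the origin on the work surface. World frame = base frame: x ahead of the robot, y to its left, z up, the work surface at z = 0. Lengths are in mm, angles in rad, forces in N, time in s.
With the tool pointing down it reaches from about 400 to 900 mm from the base axis. Payload 5.6 kg.
Tool frame: the origin (TCP) lies midway between the tips of the shut fingers; the grasp point (between the pads) lies behind it (bot.tcp_to_grasp is the z of the grasp point in the tool frame, in mm); z points along the fingers, y is the line along which they close (so a half turn about z gives the same grasp; the last joint's range is limited). The gripper opens to 92 mm and grips with 3 to 60 N. Pads are 20 mm wide; open, the fingers measure 128 mm over their backs; the gripper's body (75 mm by 189 mm) begins 69 mm behind the grasp point.
Start: joints at [-1.146, 0.468, -0.012, 1.603, 0.006, 1.071, -0.056], TCP at [293.14, 580.153, 214.592] pointing down, gripper open.
Joint ranges: [-2.53, 2.53], [-0.31, 2.02], [-1.57, 1.55], [0.28, 2.44], [-1.29, 4.43], [0.15, 1.84], [-2.92, 2.92]. Speed limits (rad/s): [2.57, 2.57, 3.14, 3.14, 3.14, 3.14, 3.14].

### API

Orientations are given as a 3x3 rotation matrix whose columns are the frame's x, y, z axes.
In Python, from rig import monitor, grab_frame, get_calibration, order, bot gives the robot as it stands.
- The arm moves only by the tool apply_moves, never from a script. Its argument "plan" is a list of rows, each a list of 6 numbers: the shift along the tool's x, y, z in m, then the turn, a rotation vector about the tool's x, y, z in rad. A call has 1 to 5 rows; each row shifts and turns the commanded pose from where the row before left it, along the tool's axes as they then stand; what a row does not reach is not made up. A row lasts 1/8 s, in which the tool goes at most 62.5 mm and 10.7 degrees, less where a joint would pass 70% of its speed; a pose out of reach is approached as far as the arm can. A call with a gripper value outside its range is refused whole. "claw" is the opening in per cent of the stroke, from 0 (shut) to 100 (fully open), set as the call begins (left out, the last holds). The fingers move at their own pace and stop on an object; "newtons" is the grip in N (left out, the last holds). Time passes only in rows, so rows that do not move let the fingers close. It gives the time, the measured TCP pose, the force, the opening and the grip force at its end, in the units of the state.
- monitor.state(): the state, without advancing time (a new reading comes with each control period).
- grab_frame(name): name is "scene" or "top"; returns (picture, depth): 400x640x3 uint8, red, green, blue; 400x640 float32, mm along the optical axis (not along the pixel's ray), 0 where there is no reading.
- get_calibration(name): a dict with "K" (3x3 intrinsics, pixels), "position" and "rotation" of the camera in the world. Camera axes: x right, y up, looking along -z (the intrinsics and any distortion apply to the point x, -y, -z); pixel columns grow to the right and rows downward; lengths in mm; the calibration is good to about 2 mm. A picture is of the moment at which its call begins. get_calibration takes no time and is no camera call.
- order.finish_job(): hands the job in; it is judged then, once.
The state is a dict: "time": time; "qpos": joint angles; "dq": joint speeds; "tau": joint torques, N m; "tcp_pos": TCP position; "ee_rot": TCP orientation; "contact_force": force on the tool from outside, world axes, zero at the start; "ft_torque": the same for the moment, N m; "opening": opening from 0.0 (shut) to 1.0 (fully open); "grasp_force": force on a finger pad.
Only numpy, scipy, OpenCV 4.12 (cv2) and the standard library are available. Lean on these libraries where they do the work, as an engineer would, in place of code of your own. Each camera call takes 0.05 s, during which the arm holds its last target. There are 200 camera calls.

### The job

Get the hanging stand ready for sugar sticks. First turn the square white tub, which stands upside down on the bench, the right way up and stand it mouth-up in the middle of the stand's base plate, let go of it, and then lay the metal bar across the stand's two uprights, resting in both notches and sticking out about equally at each end. Set both down rather than dropping them, and leave the other things on the bench where they are.

Things in the scene. Friction and masses are not known exactly. Their poses are not given: they have to be found in the camera images.
- tub_centre (a point): centre, half-way up, of the loose square white plastic tub: 60 x 60 mm outside, 80 mm tall, flat upright sides, 3 mm walls, about 90 g, one open end. Its z axis runs from the open mouth to the closed bottom (up at the start, must end down); x and y are square to its sides. It lies stably on any side.
- tub: the same tub; origin at the centre of its mouth, same axes, closed bottom 80 mm along z. It starts to the robot's right; the bench at x 0.43 to 0.55, y -0.33 to -0.15 holds nothing else.
- stand_pad (a point): middle of the top face of the stand's base plate, where the tub must stand. Fixed steel stand: plate 120 mm (its x, roughly away from the robot) by 310 mm (its y), 6 mm thick, an upright 135 mm to either side along y (each 40 mm in x, 16 mm in y); z is up. Other fixed equipment is only at x above 0.83, y below -0.65 or above 0.55, and near the base.
- stand_seat (a point): point midway between the two notches, level with the notch floors, 120 mm above the bench, 114 mm above stand_pad; same axes as the stand. Each upright has an open-topped notch, 22 mm wide in the stand's x, 14 mm deep (cheek tops 134 mm above the bench), running through along the stand's y; the bar lies along the stand's y.
- bar_centre (a point): centre of the loose aluminium bar, 320 x 14 x 14 mm, about 160 g, lying on the bench beyond the tub; x runs along its length, the point is half-way up (7 mm) and half-way along
- bar: the same bar; origin at the middle of its underside, same axes
- brush: loose bystander: brush, 180 mm, lying left of the stand; origin at its underside or on its axis
- bowl: loose bystander: low white bowl, 90 mm across, 40 mm high, at the right; origin at its underside or on its axis
- jar: loose bystander: dark amber jar, 64 mm across, 85 mm high, behind the stand; origin at its underside or on its axis
- soap: loose bystander: green bottle with a steel top, 56 mm across, 130 mm high, behind the stand; origin at its underside or on its axis
- round_tub: loose bystander: white ROUND tub standing upside down, 72 mm across, 75 mm high, behind the stand; not the tub to turn; origin at its underside or on its axis
- paper_cup: loose bystander: brown cup with a white lid, 76 mm across, 73 mm high, far right; origin at its underside or on its axis
- scraper: loose bystander: spatula, 200 mm, lying between tub and stand; origin at its underside or on its axis
Mind the look-alikes: they are no part of the job. What is shaped like the tub but red is not meant.

How it is judged:
By the outcome, as a careful person would: the job done as asked, in the order asked, and still so for the second after the job is handed in, with the robot touching nothing.
It also fails if it takes over 72 s, if anything falls off the work surface, if the arm or the gripper's body presses on something with over 40 N, if the wrist force passes 120 N, or if a joint passes its speed limit or range.

## Working session

There is one attempt and no reset: what is moved stays moved. The work goes in short steps, Python scripts to look and compute and a tool call to move; the robot and the scene stay as the last step left them, time stands still between calls to the robot, and variables do not carry over. Pictures are saved under pics/ and viewed, at most 10 in all, crops included, and the job is handed in when it is done.

Besides the shell and the picture viewer there is one more tool, called after ">>>" as name([rows], argument=value, ...), one row to a line, values as JSON. apply_moves: Moves the arm, as the interface text tells. Its arguments: {"type":"object","properties":{"plan":{"type":"array"},"claw":{"type":"number"},"newtons":{"type":"number"}},"required":["plan"]}

```bash
ls; mkdir -p pics; python3 - <<'E'
from rig import monitor, grab_frame, get_calibration, bot
import cv2,numpy as np
s=monitor.state();print(s['time'],s['tcp_pos'],np.round(s['ee_rot'],3),s['opening'],bot.tcp_to_grasp,[a for a in dir(bot) if a[0]!='_'])
for n in("scene","top"):
    p,d=grab_frame(n);c=get_calibration(n);print(n,c)
    cv2.imwrite(f"pics/{n}0.png",p[:,:,::-1]);np.savez(f"{n}0.npz",p=p,d=d)
E
```

```text
pics
0.0 [292.90074967 579.60358635 213.65609668] [[-0.893  0.451 -0.001]
 [ 0.451  0.893 -0.002]
 [-0.    -0.002 -1.   ]] 0.9963771089503017 -18.700000000000003 ['IKError', 'tcp_to_grasp']
scene {'K': array([[459.32125681,   0.        , 318.81107797],
       [  0.        , 459.32125681, 195.86575287],
       [  0.        ,   0.        ,   1.        ]]), 'position': array([1381.42243647,  163.17427238, 1479.82037605]), 'rotation': array([[-0.19981331, -0.84343645,  0.49868788],
       [ 0.97981035, -0.16845899,  0.10767196],
       [-0.006806  ,  0.51013383,  0.86006811]])}
top {'K': array([[453.47402582,   0.        , 320.55304953],
       [  0.        , 453.47402582, 202.50885416],
       [  0.        ,   0.        ,   1.        ]]), 'position': array([ 434.6280565 ,  -34.45894104, 1584.69718391]), 'rotation': array([[-0.00611199,  0.99528069, -0.09684516],
       [-0.99979175, -0.00796779, -0.01878747],
       [-0.01947045,  0.09671016,  0.99512213]])}
```

View pics/top0.png

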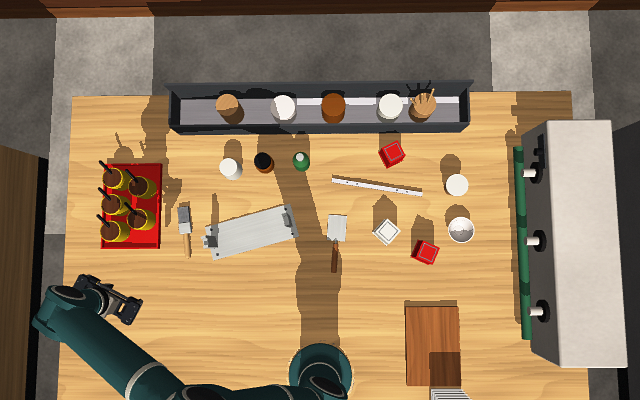

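View pics/scene0.png

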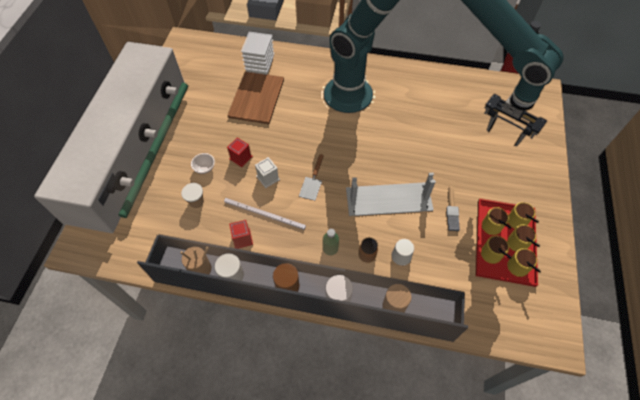

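Top picture: candidates for the tub are white square (387,232), red look-alikes (392,153) and (425,252), round white tub (230,168), bowl (460,230) and cup (457,185). I choose (387,232). The bar runs from (332,179) to (422,192), the stand plate is at (252,231) with uprights at (211,241) and (288,219), and the scraper is at (336,240).

```bash
cat > h.py <<'E'
import numpy as np,cv2
from rig import get_calibration
def world(n,d):
    c=get_calibration(n);K=c['K'];v,u=np.mgrid[:d.shape[0],:d.shape[1]]
    x=(u-K[0,2])/K[0,0]*d;y=(v-K[1,2])/K[1,1]*d
    return np.stack([x,-y,-d],-1)@c['rotation'].T+c['position']
def rect(P):
    r=cv2.minAreaRect(P[:,:2].astype(np.float32));return np.round(r[0],1),np.round(r[1],1),round(r[2],1)
def blob(W,lo,hi,xr,yr):
    m=(W[...,2]>lo)&(W[...,2]<hi)&(W[...,0]>xr[0])&(W[...,0]<xr[1])&(W[...,1]>yr[0])&(W[...,1]<yr[1])
    return W[m]
E
python3 - <<'E'
from h import *
for n in("top","scene"):
    f=np.load(n+"0.npz");W=world(n,f['d']);print(n)
    for nm,a in dict(tub=(60,95,(420,580),(-340,-140)),bar=(5,25,(580,740),(-420,-20)),scr=(3,30,(380,600),(-140,-30)),upr=(60,145,(430,650),(30,340)),plate=(3,12,(430,650),(20,340)),tall=(50,140,(600,830),(-500,400))).items():
        P=blob(W,*a);
        if len(P)>5: print(nm,len(P),rect(P),np.round(np.median(P,0),1),np.round(np.percentile(P[:,2],[5,95]),1))
    m=blob(W,-15,15,(420,600),(-60,0));print('bench z',np.median(m[:,2]))
    for s in((30,190),(190,340)):
        P=blob(W,60,145,(430,650),s); 
        if len(P):print('upr',len(P),rect(P),P.mean(0).round(1))
t=cv2.imread('pics/top0.png')[140:280,190:480];cv2.imwrite('pics/c.png',cv2.resize(t,None,fx=2.7,fy=2.7,interpolation=2))
E
```

```text
top
tub 380 (array([ 458.7, -266.6]), array([163.2,  67.9]), 56.4) [ 481.7 -228.6   78.2] [71.4 83.7]
bar 589 (array([ 659.7, -219.2]), array([397.1, 158.2]), 89.9) [ 644.3 -212.7   10.3] [ 5.3 18.2]
scr 422 (array([489.2, -84.3]), array([217.6, 106.9]), 1.0) [470.9 -61.1   5.8] [ 3.2 19. ]
upr 84 (array([524.5, 107.3]), array([40.3, 16.3]), 15.0) [524.3 105.4 119.8] [ 77.1 135.3]
plate 1862 (array([539.8, 181. ]), array([318. , 217.6]), 89.7) [503.2 203.9   5.7] [ 3.2 10.4]
tall 1560 (array([723.7, -84.9]), array([841.9, 169.5]), 84.6) [714.9  41.6  76. ] [59.6 98.7]
bench z -0.507343734187657
upr 84 (array([524.5, 107.3]), array([40.3, 16.3]), 15.0) [523.4 105.6 116.8]
scene
tub 303 (array([ 457.1, -266.4]), array([156.8,  66.8]), 53.4) [ 485.7 -230.2   81.5] [65.  87.4]
bar 1069 (array([ 660. , -219.6]), array([398.9, 159.6]), 89.9) [ 647.1 -208.1    7.7] [ 5.2 19. ]
scr 736 (array([490., -85.]), array([219.9, 109.8]), 0.0) [491.6 -76.2   6.1] [ 3.3 18.3]
upr 121 (array([522.5, 104.3]), array([46. , 17.2]), 14.9) [536.2 104.7 119.2] [ 69.2 139.1]
plate 2327 (array([540.1, 179.9]), array([219.7, 319.7]), 0.1) [523.  195.2   6.6] [ 3.4 11. ]
tall 1590 (array([670.8, -81.1]), array([230. , 823.1]), 6.6) [726.7  55.8  78.3] [ 56.4 101.3]
bench z 2.8072979922098966
upr 121 (array([522.5, 104.3]), array([46. , 17.2]), 14.9) [527.9 104.6 110.6]
```

View pics/c.png

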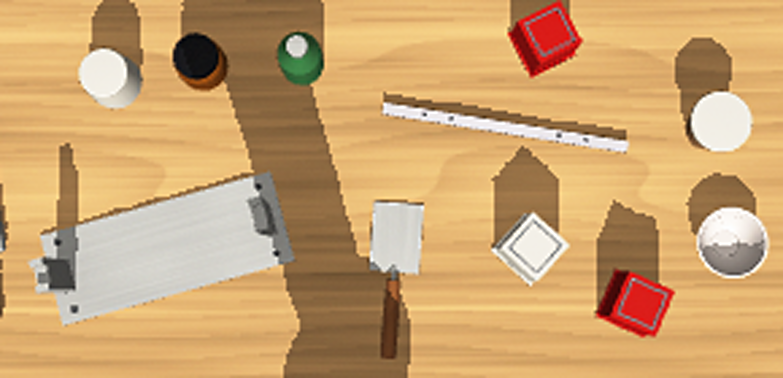

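The crop shows the chosen tub (530,248): white, square, closed bottom up. The stand's uprights are at (50,275) and (262,213). My boxes caught neighbours and cut off the left upright, so I'm re-measuring with colour and tighter ranges.

```bash
python3 - <<'E'
from h import *
def comp(W,mask,seed):
    n,l=cv2.connectedComponents(mask.astype(np.uint8));ids=l[seed[1]-2:seed[1]+3,seed[0]-2:seed[0]+3];k=np.bincount(ids[ids>0]).argmax();return W[l==k]
for n,S in(("top",dict(tub=(387,232),bar=(377,186),L=(211,241),R=(288,219),plate=(252,231))),("scene",dict(tub=(266,167),bar=(264,214),L=(428,187),R=(354,188),plate=(390,199)))):
    f=np.load(n+"0.npz");W=world(n,f['d']);z=W[...,2];hsv=cv2.cvtColor(f['p'],cv2.COLOR_RGB2HSV);grey=hsv[...,1]<60
    print(n)
    for k,m in dict(tub=(z>72)&(z<90)&grey,bar=(z>5)&(z<30)&grey,L=(z>100)&(z<145)&grey,R=(z>100)&(z<145)&grey,plate=(z>2)&grey&(z<200)).items():
        try:
            P=comp(W,m,S[k]);print(k,len(P),rect(P),P.mean(0).round(1))
        except Exception as e:print(k,e)
    P=blob(W,126,142,(400,650),(300,430));print('Lz',len(P),P.mean(0).round(1),rect(P))
    P=blob(W,126,142,(400,650),(60,150));print('Rz',len(P),P.mean(0).round(1),rect(P))
E
```

```text
top
tub 326 (array([ 485.2, -227.3]), array([60.7, 61. ]), 46.5) [ 484.9 -227.4   78.5]
bar 375 (array([ 641.2, -201.3]), array([318.3,  15.6]), 80.3) [ 641.1 -201.8   12.4]
L 84 (array([453.4, 366.6]), array([39.3, 16.7]), 14.4) [453.4 365.1 121.7]
R 69 (array([524.6, 107.3]), array([40. , 16.2]), 14.8) [524.3 106.7 124.2]
plate 2386 (array([488.9, 237.1]), array([118.5, 308.5]), 15.2) [487.1 240.8  16.1]
Lz 34 [453.4 367.  132.5] (array([453.7, 367.3]), array([40.1, 15.8]), 15.1)
Rz 33 [524.4 107.  131.3] (array([524.6, 107.4]), array([40. , 15.7]), 14.3)
scene
tub 243 (array([ 483.4, -230.2]), array([63.6, 62.1]), 46.3) [ 485.9 -229.7   82.2]
bar 387 (array([ 640.2, -201.7]), array([319.8,  19.8]), 80.7) [ 642.  -198.2   14.4]
L 84 (array([452.6, 365.2]), array([44. , 18.6]), 9.3) [456.  364.1 122.4]
R 69 (array([525.7, 105.4]), array([38.6, 16.5]), 12.9) [528.8 105.3 123.3]
plate 2424 (array([482.1, 250.5]), array([127.3, 344.3]), 15.9) [490.9 237.3  19.2]
Lz 38 [449.2 363.  133. ] (array([449. , 363.4]), array([44.2, 16.4]), 16.1)
Rz 35 [523.6 104.1 134.4] (array([522. , 104.1]), array([43. , 15.6]), 15.5)
```

```bash
cat >> h.py <<'E'
from rig import monitor
from scipy.linalg import logm,expm
from scipy.spatial.transform import Rotation as Ro
def pose(grasp,yaw,tilt,back=0,g=18.7):
    """yaw: world angle (deg) of closing axis y; tilt about tool y (deg); grasp: world point at grasp point -> T of TCP"""
    a=np.radians(yaw);y=np.array([np.cos(a),np.sin(a),0]);z=np.array([0,0,-1.]);x=np.cross(y,z)
    R=np.stack([x,y,z],1)@Ro.from_euler('y',tilt,degrees=True).as_matrix()
    T=np.eye(4);T[:3,:3]=R;T[:3,3]=np.array(grasp)+R[:,2]*(g-back);return T
def cur():
    s=monitor.state();T=np.eye(4);T[:3,:3]=s['ee_rot'];T[:3,3]=s['tcp_pos'];return T
def row(A,B,n=None):
    L=np.linalg.inv(A)@B
    if n=='lin' : pass
    X=np.real(logm(L));v=X[:3,3]/1000;w=np.array([X[2,1],X[0,2],X[1,0]])
    k=int(np.ceil(max(np.linalg.norm(v)/.055,np.linalg.norm(w)/.17)-1e-9)) if n is None else n
    r=np.r_[np.round(v/k,4),np.round(w/k,4)]
    S=np.eye(4)
    S[:3,:3]=Ro.from_rotvec(r[3:]).as_matrix();S[:3,3]=r[:3]*1000
    # rows as given: shift then turn; find per-row shift so that k rows reach B exactly
    E=expm(X/k);r[:3]=np.round(E[:3,3]/1000,4)
    P=[A]
    for i in range(k):
        S[:3,3]=r[:3]*1000;P.append(P[-1]@S)
    print(k,'rows',r.tolist(),'end',P[-1][:3,3].round(1),'mid',P[k//2][:3,3].round(),'minz',round(min(p[2,3] for p in P)))
    return P[-1]
def show():
    s=monitor.state();print('t',s['time'],'q',np.round(s['qpos'],2),'tcp',np.round(s['tcp_pos'],1),'F',np.round(s['contact_force'],1),'op',round(s['opening'],3),'g',s['grasp_force']);print(np.round(s['ee_rot'],3).tolist())
E
python3 - <<'E'
from h import *
A=cur();tub=np.array([484.5,-228.5,40])
m=pose(tub+[0,0,200],-43.6,0)
m1=row(A,m);m2=row(m1,pose(tub,-43.6,35,back=110));row(m2,pose(tub,-43.6,35))
# midway stop
E
```

```text
18 rows [-0.0535, 0.0005, -0.0004, -0.0001, 0.0001, 0.1036] end [ 483.5 -228.   221. ] mid [591. 224. 217.] minz 214
4 rows [-0.019, 0.0003, 0.0232, 0.0001, 0.1525, -0.0002] end [ 448.4 -266.5  114.9] mid [ 460. -253.  172.] minz 115
3 rows [0.0, -0.0, 0.0367, 0.0, 0.0001, 0.0] end [ 491.9 -220.8   24.7] mid [ 463. -251.   85.] minz 25
```

>>> apply_moves([
  [-0.0535,0.0005,-0.0004,0,0,0.1036],
  [-0.0535,0.0005,-0.0004,0,0,0.1036],
  [-0.0535,0.0005,-0.0004,0,0,0.1036],
  [-0.0535,0.0005,-0.0004,0,0,0.1036],
  [-0.0535,0.0005,-0.0004,0,0,0.1036],
], claw=100, newtons=20)

```text
time: 0.72
tcp_pos: [502.3, 415.3, 216.0]
ee_rot: [[-0.549, 0.836, -0.0], [0.836, 0.549, -0.001], [-0.0, -0.001, -1.0]]
contact_force: [0.7, 0.0, -0.6]
opening: 0.997
grasp_force: 0.0
```

>>> apply_moves([
  [-0.0535,0.0005,-0.0004,0,0,0.1036],
  [-0.0535,0.0005,-0.0004,0,0,0.1036],
  [-0.0535,0.0005,-0.0004,0,0,0.1036],
  [-0.0535,0.0005,-0.0004,0,0,0.1036],
  [-0.0535,0.0005,-0.0004,0,0,0.1036],
])

```text
time: 1.35
tcp_pos: [601.4, 169.8, 218.2]
ee_rot: [[-0.063, 0.998, -0.0], [0.998, 0.063, -0.0], [-0.0, -0.0, -1.0]]
contact_force: [0.9, 0.3, -0.1]
opening: 1.0
grasp_force: 0.0
```

>>> apply_moves([
  [-0.0535,0.0005,-0.0004,0,0,0.1036],
  [-0.0535,0.0005,-0.0004,0,0,0.1036],
  [-0.0535,0.0005,-0.0004,0,0,0.1036],
  [-0.0535,0.0005,-0.0004,0,0,0.1036],
  [-0.0535,0.0005,-0.0004,0,0,0.1036],
])

```text
time: 1.98
tcp_pos: [566.0, -92.5, 220.3]
ee_rot: [[0.439, 0.898, -0.0], [0.898, -0.439, -0.0], [-0.0, -0.0, -1.0]]
contact_force: [-0.1, -0.3, 0.4]
opening: 1.0
grasp_force: 0.0
```

>>> apply_moves([
  [-0.0535,0.0005,-0.0004,0,0,0.1036],
  [-0.0535,0.0005,-0.0004,0,0,0.1036],
  [-0.0535,0.0005,-0.0004,0,0,0.1036],
  [0,0,0,0,0,0],
])

```text
time: 2.48
tcp_pos: [480.7, -231.4, 222.0]
ee_rot: [[0.696, 0.718, -0.001], [0.718, -0.696, -0.001], [-0.001, 0.0, -1.0]]
contact_force: [0.8, 0.1, -0.0]
opening: 0.996
grasp_force: 0.0
```

```bash
python3 - <<'E'
from h import *
show();A=cur();tub=np.array([484.5,-228.5,40])
m2=row(A,pose(tub,-43.6,35,back=110),5);row(m2,pose(tub,-43.6,35))
E
```

```text
t 2.475 q [-0.16  0.29  0.66  1.91 -0.21  1.   -0.18] tcp [ 480.7 -231.4  222. ] F [ 0.8  0.1 -0. ] op 0.996 g 0.0
[[0.696, 0.718, -0.001], [0.718, -0.696, -0.001], [-0.001, 0.0, -1.0]]
5 rows [-0.0146, 0.0002, 0.0188, 0.0006, 0.1223, -0.0018] end [ 448.4 -266.2  114.8] mid [ 462. -251.  183.] minz 115
2 rows [-0.0001, 0.0001, 0.0549, -0.0001, 0.0001, 0.0] end [ 491.9 -220.8   24.7] mid [ 470. -243.   70.] minz 25
```

>>> apply_moves([
  [-0.0146,0.0002,0.0188,0.0006,0.1223,-0.0018],
  [-0.0146,0.0002,0.0188,0.0006,0.1223,-0.0018],
  [-0.0146,0.0002,0.0188,0.0006,0.1223,-0.0018],
  [-0.0146,0.0002,0.0188,0.0006,0.1223,-0.0018],
  [-0.0146,0.0002,0.0188,0.0006,0.1223,-0.0018],
])

```text
time: 3.1
tcp_pos: [452.7, -262.2, 114.2]
ee_rot: [[0.556, 0.731, 0.396], [0.597, -0.683, 0.421], [0.578, 0.002, -0.816]]
contact_force: [-0.6, -0.0, -0.3]
opening: 1.002
grasp_force: 0.0
```

```bash
python3 - <<'E'
from h import *
from rig import grab_frame
show();A=cur();tub=np.array([484.5,-228.5,40])
row(A,pose(tub,-43.6,35),4)
p,d=grab_frame('scene');cv2.imwrite('pics/s1.png',cv2.resize(p[60:300,140:480,::-1],None,fx=2,fy=2))
E
```

```text
t 3.1 q [ 0.49  0.5   0.43  2.07 -1.02  1.02  0.87] tcp [ 452.7 -262.2  114.2] F [-0.6 -0.  -0.3] op 1.002 g 0.0
[[0.556, 0.731, 0.396], [0.597, -0.683, 0.421], [0.578, 0.002, -0.816]]
4 rows [-0.0013, 0.0, 0.0265, -0.001, -0.0014, 0.0023] end [ 491.7 -220.8   24.6] mid [ 472. -241.   69.] minz 25
```

View pics/s1.png

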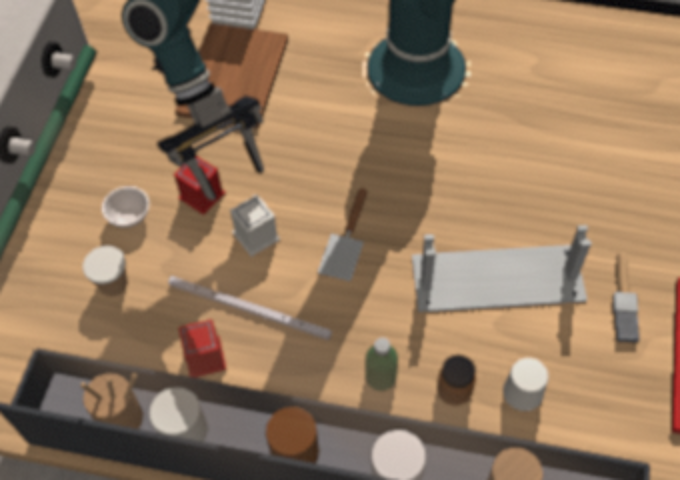

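The picture shows the open gripper behind the tub (255,222), its fingers clear of the red box (200,185). I'm going in along the tool axis.

>>> apply_moves([
  [-0.0013,0,0.0265,-0.001,-0.0014,0.0023],
  [-0.0013,0,0.0265,-0.001,-0.0014,0.0023],
  [-0.0013,0,0.0265,-0.001,-0.0014,0.0023],
  [-0.0013,0,0.0265,-0.001,-0.0014,0.0023],
  [0,0,0,0,0,0],
])

```text
time: 3.78
tcp_pos: [490.9, -218.5, 23.7]
ee_rot: [[0.567, 0.726, 0.388], [0.595, -0.688, 0.417], [0.57, -0.005, -0.822]]
contact_force: [-0.5, -1.6, 0.2]
opening: 1.001
grasp_force: 0.0
```

>>> apply_moves([
  [0,0,0,0,0,0],
  [0,0,0,0,0,0],
  [0,0,0,0,0,0],
  [0,0,0,0,0,0],
  [0,0,0,0,0,0],
], claw=40, newtons=20)

```text
time: 4.4
tcp_pos: [490.6, -221.9, 25.2]
ee_rot: [[0.568, 0.723, 0.393], [0.593, -0.691, 0.413], [0.57, -0.001, -0.822]]
contact_force: [-1.4, -1.3, 4.5]
opening: 0.649
grasp_force: 19.9
```

```bash
python3 - <<'E'
from h import *
show()
E
```

```text
t 4.4 q [ 0.46  0.65  0.32  2.09 -1.22  0.87  0.99] tcp [ 490.6 -221.9   25.2] F [-1.4 -1.3  4.5] op 0.649 g 19.904915769584477
[[0.568, 0.723, 0.393], [0.593, -0.691, 0.413], [0.57, -0.001, -0.822]]
```

```bash
python3 - <<'E'
from h import *
A=cur();B=A.copy();B[2,3]+=90
b=row(A,B,3);g=np.array([490,-222,130.])
c=row(b,pose(g,-43.6,-55.3),10)
row(c,pose([500,-212,38],-43.6,-55.3),4)
E
```

```text
3 rows [0.0171, -0.0, -0.0247, 0.0, -0.0, -0.0] end [ 490.6 -222.   115.4] mid [ 491. -222.   55.] minz 25
10 rows [-0.0018, -0.0, -0.0003, -0.0002, -0.1572, -0.0002] end [ 479.6 -233.5  119.7] mid [ 484. -228.  114.] minz 114
4 rows [0.021, -0.0, 0.0102, 0.0, 0.0001, -0.0] end [ 489.5 -223.2   27.4] mid [ 485. -228.   74.] minz 27
```

>>> apply_moves([
  [0.0171,0,-0.0247,0,0,0],
  [0.0171,0,-0.0247,0,0,0],
  [0.0171,0,-0.0247,0,0,0],
  [-0.0018,0,-0.0003,-0.0002,-0.1572,-0.0002],
  [-0.0018,0,-0.0003,-0.0002,-0.1572,-0.0002],
])

```text
time: 5.03
tcp_pos: [487.7, -225.3, 114.0]
ee_rot: [[0.664, 0.721, 0.196], [0.692, -0.692, 0.204], [0.283, -0.0, -0.959]]
contact_force: [-0.8, -0.1, -1.9]
opening: 0.654
grasp_force: 19.9
```

>>> apply_moves([
  [-0.0018,0,-0.0003,-0.0002,-0.1572,-0.0002],
  [-0.0018,0,-0.0003,-0.0002,-0.1572,-0.0002],
  [-0.0018,0,-0.0003,-0.0002,-0.1572,-0.0002],
  [-0.0018,0,-0.0003,-0.0002,-0.1572,-0.0002],
  [-0.0018,0,-0.0003,-0.0002,-0.1572,-0.0002],
])

```text
time: 5.65
tcp_pos: [482.7, -229.8, 115.5]
ee_rot: [[0.605, 0.725, -0.329], [0.636, -0.689, -0.347], [-0.478, 0.0, -0.878]]
contact_force: [0.2, 0.0, -2.0]
opening: 0.655
grasp_force: 19.9
```

>>> apply_moves([
  [-0.0018,0,-0.0003,-0.0002,-0.1572,-0.0002],
  [-0.0018,0,-0.0003,-0.0002,-0.1572,-0.0002],
  [-0.0018,0,-0.0003,-0.0002,-0.1572,-0.0002],
  [0,0,0,0,0,0],
])

```text
time: 6.15
tcp_pos: [480.0, -230.9, 115.5]
ee_rot: [[0.385, 0.728, -0.567], [0.414, -0.686, -0.599], [-0.825, -0.005, -0.566]]
contact_force: [0.1, -0.5, -1.4]
opening: 0.657
grasp_force: 19.9
```

```bash
python3 - <<'E'
from h import *
show();row(cur(),pose([500,-212,38],-43.6,-55.3),4)
E
```

```text
t 6.15 q [-0.59  1.01  0.9   1.71  0.08  1.25 -0.56] tcp [ 480.  -230.9  115.5] F [ 0.1 -0.5 -1.4] op 0.657 g 19.90150038851425
[[0.385, 0.728, -0.567], [0.414, -0.686, -0.599], [-0.825, -0.005, -0.566]]
4 rows [0.0199, 0.0004, 0.01, 0.0005, 0.0011, 0.0017] end [ 489.3 -223.    27.3] mid [ 485. -227.   71.] minz 27
```

>>> apply_moves([
  [0.0199,0.0004,0.01,0.0005,0.0011,0.0017],
  [0.0199,0.0004,0.01,0.0005,0.0011,0.0017],
  [0.0199,0.0004,0.01,0.0005,0.0011,0.0017],
  [0.0199,0.0004,0.01,0.0005,0.0011,0.0017],
  [0,0,0,0,0,0],
])

```text
time: 6.78
tcp_pos: [488.7, -224.9, 29.1]
ee_rot: [[0.397, 0.721, -0.568], [0.411, -0.693, -0.592], [-0.821, 0.002, -0.571]]
contact_force: [0.1, 0.3, -0.5]
opening: 0.652
grasp_force: 19.9
```

>>> apply_moves([
  [0.0033,0,0.0023,0,0,0],
  [0,0,0,0,0,0],
])

```text
time: 7.02
tcp_pos: [489.6, -225.3, 27.2]
ee_rot: [[0.399, 0.721, -0.567], [0.41, -0.693, -0.593], [-0.82, 0.004, -0.572]]
contact_force: [0.1, -0.7, -0.7]
opening: 0.658
grasp_force: 19.9
```

```bash
python3 - <<'E'
from h import *
show();A=cur();print('grasp',(A[:3,3]-18.7*A[:3,2]).round(1));row(A,pose([500,-212,32],-43.6,-55.3),1)
E
```

```text
t 7.025 q [-0.55  1.14  0.83  1.67  0.    1.18 -0.62] tcp [ 489.6 -225.3   27.2] F [ 0.1 -0.7 -0.7] op 0.658 g 19.901608885265887
[[0.399, 0.721, -0.567], [0.41, -0.693, -0.593], [-0.82, 0.004, -0.572]]
grasp [ 500.2 -214.3   37.9]
1 rows [0.0056, -0.0017, 0.0022, -0.0016, -0.0037, -0.0064] end [ 489.4 -223.2   21.4] mid [ 490. -225.   27.] minz 21
```

>>> apply_moves([
  [0.0025,0,0.0017,0,0,0],
  [0,0,0,0,0,0],
])

```text
time: 7.28
tcp_pos: [489.5, -225.0, 23.9]
ee_rot: [[0.399, 0.721, -0.567], [0.41, -0.693, -0.593], [-0.82, 0.004, -0.572]]
contact_force: [-0.4, 0.3, -0.8]
opening: 0.653
grasp_force: 19.9
```

>>> apply_moves([
  [0.0012,0,0.0009,0,0,0],
  [0,0,0,0,0,0],
])

```text
time: 7.52
tcp_pos: [489.4, -225.1, 22.3]
ee_rot: [[0.399, 0.721, -0.567], [0.41, -0.693, -0.593], [-0.82, 0.004, -0.572]]
contact_force: [0.2, 0.4, -1.3]
opening: 0.658
grasp_force: 19.9
```

>>> apply_moves([
  [0.0008,0,0.0006,0,0,0],
  [0,0,0,0,0,0],
])

```text
time: 7.78
tcp_pos: [489.4, -225.3, 21.3]
ee_rot: [[0.399, 0.721, -0.567], [0.41, -0.693, -0.593], [-0.82, 0.004, -0.572]]
contact_force: [0.0, 0.4, -1.0]
opening: 0.654
grasp_force: 19.9
```

>>> apply_moves([
  [0.0008,0,0.0006,0,0,0],
  [0,0,0,0,0,0],
])

```text
time: 8.02
tcp_pos: [489.3, -225.3, 20.9]
ee_rot: [[0.399, 0.721, -0.567], [0.41, -0.693, -0.593], [-0.821, 0.004, -0.572]]
contact_force: [0.5, 2.3, 3.4]
opening: 0.652
grasp_force: 19.9
```

>>> apply_moves([
  [0.0008,0,0.0006,0,0,0],
  [0,0,0,0,0,0],
])

```text
time: 8.28
tcp_pos: [489.3, -225.3, 20.7]
ee_rot: [[0.398, 0.72, -0.568], [0.409, -0.694, -0.593], [-0.821, 0.004, -0.571]]
contact_force: [-0.5, 3.5, 7.8]
opening: 0.653
grasp_force: 20.0
```

>>> apply_moves([
  [0,0,0,0,0,0],
  [0,0,0,0,0,0],
  [0,0,0,0,0,0],
  [0,0,0,0,0,0],
], claw=100)

```text
time: 8.78
tcp_pos: [489.3, -225.3, 19.2]
ee_rot: [[0.399, 0.721, -0.567], [0.41, -0.693, -0.593], [-0.82, 0.004, -0.572]]
contact_force: [0.5, 0.1, 0.3]
opening: 1.001
grasp_force: 0.0
```

```bash
python3 - <<'E'
from h import *
from rig import grab_frame
show();A=cur();g=A[:3,3]-18.7*A[:3,2];print(g.round(1));row(A,pose([500,-214,33],-43.6,33),10)
p,d=grab_frame('scene');cv2.imwrite('pics/s2.png',cv2.resize(p[100:260,180:400,::-1],None,fx=3,fy=3))
E
```

```text
t 8.775 q [-0.54  1.15  0.82  1.67 -0.    1.18 -0.62] tcp [ 489.3 -225.3   19.2] F [0.5 0.1 0.3] op 1.001 g 0.0
[[0.399, 0.721, -0.567], [0.41, -0.693, -0.593], [-0.82, 0.004, -0.572]]
[ 499.9 -214.2   29.9]
10 rows [0.0028, -0.0, -0.0006, 0.0003, 0.1538, -0.0006] end [ 507.2 -206.7   17.7] mid [ 498. -216.   13.] minz 13
```

View pics/s2.png

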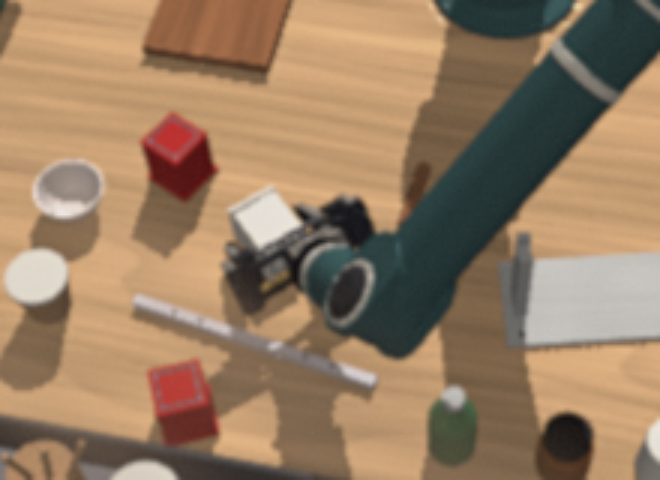

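The tub lies on its side at (265,220), between the opened fingers. I'm swinging the open gripper about its closing axis to the other side.

>>> apply_moves([
  [0.0028,0,-0.0006,0.0003,0.1538,-0.0006],
  [0.0028,0,-0.0006,0.0003,0.1538,-0.0006],
  [0.0028,0,-0.0006,0.0003,0.1538,-0.0006],
  [0.0028,0,-0.0006,0.0003,0.1538,-0.0006],
  [0.0028,0,-0.0006,0.0003,0.1538,-0.0006],
])

```text
time: 9.45
tcp_pos: [498.6, -216.2, 14.1]
ee_rot: [[0.68, 0.722, -0.127], [0.709, -0.692, -0.137], [-0.187, 0.003, -0.982]]
contact_force: [0.2, -0.4, -0.1]
opening: 1.001
grasp_force: 0.0
```

>>> apply_moves([
  [0.0028,0,-0.0006,0.0003,0.1538,-0.0006],
  [0.0028,0,-0.0006,0.0003,0.1538,-0.0006],
  [0.0028,0,-0.0006,0.0003,0.1538,-0.0006],
  [0,0,0,0,0,0],
])

```text
time: 9.95
tcp_pos: [500.2, -217.0, 14.9]
ee_rot: [[0.676, 0.713, 0.185], [0.688, -0.701, 0.189], [0.265, -0.0, -0.964]]
contact_force: [-0.3, 0.5, 0.4]
opening: 1.0
grasp_force: 0.0
```

```bash
python3 - <<'E'
from h import *
show();A=cur();g=A[:3,3]-18.7*A[:3,2];print(g.round(1));row(A,pose([500,-214,31],-43.6,33),3)
E
```

```text
t 9.95 q [ 0.38  0.58  0.15  2.05 -0.69  0.55  0.33] tcp [ 500.2 -217.    14.9] F [-0.3  0.5  0.4] op 1.0 g 0.0
[[0.676, 0.713, 0.185], [0.688, -0.701, 0.189], [0.265, -0.0, -0.964]]
[ 496.8 -220.5   32.9]
3 rows [0.0038, -0.0008, 0.0013, 0.0021, 0.1027, -0.0048] end [ 506.9 -206.7   15.4] mid [ 502. -214.   15.] minz 15
```

>>> apply_moves([
  [0.0038,-0.0008,0.0013,0.0021,0.1027,-0.0048],
  [0.0038,-0.0008,0.0013,0.0021,0.1027,-0.0048],
  [0.0038,-0.0008,0.0013,0.0021,0.1027,-0.0048],
  [0,0,0,0,0,0],
])

```text
time: 10.45
tcp_pos: [509.4, -200.1, 13.8]
ee_rot: [[0.573, 0.733, 0.368], [0.614, -0.68, 0.4], [0.543, -0.003, -0.84]]
contact_force: [0.3, 0.3, 0.1]
opening: 1.003
grasp_force: 0.0
```

```bash
python3 - <<'E'
from h import *
show();A=cur();g=A[:3,3]-18.7*A[:3,2];print(g.round(1));row(A,pose([500,-214,31],-43.6,33),2)
E
```

```text
t 10.45 q [ 0.74  0.65 -0.12  2.06 -0.98  0.61  0.77] tcp [ 509.4 -200.1   13.8] F [0.3 0.3 0.1] op 1.003 g 0.0
[[0.573, 0.733, 0.368], [0.614, -0.68, 0.4], [0.543, -0.003, -0.84]]
[ 502.5 -207.6   29.5]
2 rows [-0.0023, 0.0014, -0.0024, -0.0048, 0.0009, 0.0044] end [ 507.  -206.7   15.3] mid [ 508. -203.   15.] minz 14
```

>>> apply_moves([
  [-0.0023,0.0014,-0.0024,-0.0048,0.0009,0.0044],
  [-0.0023,0.0014,-0.0024,-0.0048,0.0009,0.0044],
  [0,0,0,0,0,0],
  [0,0,0,0,0,0],
])

```text
time: 10.95
tcp_pos: [508.4, -205.9, 17.1]
ee_rot: [[0.574, 0.726, 0.378], [0.61, -0.688, 0.395], [0.547, 0.004, -0.837]]
contact_force: [0.3, 0.0, 0.4]
opening: 1.002
grasp_force: 0.0
```

```bash
python3 - <<'E'
from h import *
show();A=cur();g=A[:3,3]-18.7*A[:3,2];print(g.round(1))
E
```

```text
t 10.95 q [ 0.75  0.65 -0.12  2.06 -0.99  0.61  0.78] tcp [ 508.4 -205.9   17.1] F [0.3 0.  0.4] op 1.002 g 0.0
[[0.574, 0.726, 0.378], [0.61, -0.688, 0.395], [0.547, 0.004, -0.837]]
[ 501.3 -213.3   32.7]
```

>>> apply_moves([
  [0,0,0,0,0,0],
  [0,0,0,0,0,0],
  [0,0,0,0,0,0],
  [0,0,0,0,0,0],
  [0,0,0,0,0,0],
], claw=40, newtons=20)

```text
time: 11.58
tcp_pos: [508.0, -206.4, 16.8]
ee_rot: [[0.575, 0.725, 0.379], [0.608, -0.689, 0.395], [0.547, 0.003, -0.837]]
contact_force: [-0.3, 0.5, 0.3]
opening: 0.65
grasp_force: 20.0
```

```bash
python3 - <<'E'
from h import *
show();A=cur();B=A.copy();B[2,3]+=100
C=B.copy();g=B[:3,3]-18.7*B[:3,2];R=Ro.from_euler('y',-90,degrees=True).as_matrix();C[:3,:3]=B[:3,:3]@R;C[:3,3]=g+18.7*C[:3,2]
b=row(A,B,3);c=row(b,C,10);D=C.copy();D[2,3]-=82;row(c,D,3);print(g,C[:3,2])
E
```

```text
t 11.575 q [ 0.76  0.65 -0.12  2.06 -0.99  0.61  0.78] tcp [ 508.  -206.4   16.8] F [-0.3  0.5  0.3] op 0.65 g 19.99300092458725
[[0.575, 0.725, 0.379], [0.608, -0.689, 0.395], [0.547, 0.003, -0.837]]
3 rows [0.0182, 0.0001, -0.0279, 0.0, -0.0, 0.0] end [ 508.  -206.5  116.8] mid [ 508. -206.   50.] minz 17
10 rows [-0.0029, 0.0, -0.0002, 0.0, -0.1571, 0.0] end [ 490.3 -225.1  121.9] mid [ 498. -217.  114.] minz 114
3 rows [0.0228, -0.0001, 0.0149, 0.0, 0.0001, -0.0] end [ 490.2 -225.1   40.2] mid [ 490. -225.   95.] minz 40
[ 500.96022621 -213.82292416  132.49410158] [-0.5750366  -0.60842049 -0.54695285]
```

>>> apply_moves([
  [0.0182,0,-0.0279,0,0,0],
  [0.0182,0,-0.0279,0,0,0],
  [0.0182,0,-0.0279,0,0,0],
  [-0.0029,0,-0.0002,0,-0.1571,0],
  [-0.0029,0,-0.0002,0,-0.1571,0],
])

```text
time: 12.2
tcp_pos: [503.7, -211.5, 115.0]
ee_rot: [[0.666, 0.723, 0.181], [0.7, -0.691, 0.183], [0.257, 0.005, -0.966]]
contact_force: [0.1, 1.3, -1.5]
opening: 0.656
grasp_force: 20.0
```

>>> apply_moves([
  [-0.0029,0,-0.0002,0,-0.1571,0],
  [-0.0029,0,-0.0002,0,-0.1571,0],
  [-0.0029,0,-0.0002,0,-0.1571,0],
  [-0.0029,0,-0.0002,0,-0.1571,0],
  [-0.0029,0,-0.0002,0,-0.1571,0],
])

```text
time: 12.82
tcp_pos: [495.0, -219.7, 116.5]
ee_rot: [[0.597, 0.726, -0.342], [0.626, -0.688, -0.367], [-0.501, 0.005, -0.865]]
contact_force: [0.0, -1.1, -1.0]
opening: 0.651
grasp_force: 20.0
```

>>> apply_moves([
  [-0.0029,0,-0.0002,0,-0.1571,0],
  [-0.0029,0,-0.0002,0,-0.1571,0],
  [-0.0029,0,-0.0002,0,-0.1571,0],
  [0,0,0,0,0,0],
  [0,0,0,0,0,0],
])

```text
time: 13.45
tcp_pos: [489.8, -225.5, 122.3]
ee_rot: [[0.381, 0.725, -0.575], [0.395, -0.689, -0.607], [-0.836, 0.004, -0.549]]
contact_force: [0.2, -0.1, -0.4]
opening: 0.652
grasp_force: 20.0
```

```bash
python3 - <<'E'
from h import *
show();A=cur();g=A[:3,3]-18.7*A[:3,2];print(g.round(1));C=pose([501,-214,48],-43.6,-56.8);row(A,C,3)
E
```

```text
t 13.45 q [-0.37  0.87  0.53  1.67  0.36  1.36 -0.84] tcp [ 489.8 -225.5  122.3] F [ 0.2 -0.1 -0.4] op 0.652 g 19.992155134677887
[[0.381, 0.725, -0.575], [0.395, -0.689, -0.607], [-0.836, 0.004, -0.549]]
[ 500.5 -214.2  132.6]
3 rows [0.0237, -0.0, 0.0153, 0.0009, -0.0004, -0.0011] end [ 490.4 -225.3   37.7] mid [ 490. -225.   94.] minz 38
```

Then lower in small steps until the bench pushes back.

>>> apply_moves([
  [0.0237,0,0.0153,0.0009,-0.0004,-0.0011],
  [0.0237,0,0.0153,0.0009,-0.0004,-0.0011],
  [0.0237,0,0.0153,0.0009,-0.0004,-0.0011],
  [0,0,0,0,0,0],
  [0,0,0,0,0,0],
])

```text
time: 14.08
tcp_pos: [491.0, -225.6, 39.2]
ee_rot: [[0.379, 0.724, -0.577], [0.396, -0.69, -0.606], [-0.837, 0.001, -0.548]]
contact_force: [0.2, -0.3, 0.1]
opening: 0.649
grasp_force: 20.0
```

>>> apply_moves([
  [0.0025,0,0.0016,0,0,0],
  [0,0,0,0,0,0],
])

```text
time: 14.32
tcp_pos: [490.9, -224.6, 34.9]
ee_rot: [[0.377, 0.725, -0.577], [0.396, -0.689, -0.607], [-0.837, 0.0, -0.547]]
contact_force: [0.1, 0.1, -1.4]
opening: 0.652
grasp_force: 20.0
```

>>> apply_moves([
  [0.0012,0,0.0008,0,0,0],
  [0,0,0,0,0,0],
])

```text
time: 14.58
tcp_pos: [490.5, -224.5, 32.8]
ee_rot: [[0.375, 0.725, -0.577], [0.396, -0.689, -0.607], [-0.838, -0.001, -0.546]]
contact_force: [-0.7, -1.1, -0.4]
opening: 0.653
grasp_force: 20.0
```

>>> apply_moves([
  [0.0012,0,0.0008,0,0,0],
  [0,0,0,0,0,0],
])

```text
time: 14.82
tcp_pos: [490.4, -224.6, 31.3]
ee_rot: [[0.375, 0.725, -0.578], [0.396, -0.689, -0.607], [-0.838, -0.001, -0.546]]
contact_force: [0.2, -0.1, -0.8]
opening: 0.654
grasp_force: 20.0
```

>>> apply_moves([
  [0.0008,0,0.0005,0,0,0],
  [0,0,0,0,0,0],
])

```text
time: 15.08
tcp_pos: [490.5, -224.6, 30.4]
ee_rot: [[0.375, 0.725, -0.577], [0.396, -0.689, -0.607], [-0.838, -0.001, -0.546]]
contact_force: [0.3, -0.2, -1.3]
opening: 0.651
grasp_force: 20.0
```

>>> apply_moves([
  [0.0008,0,0.0005,0,0,0],
  [0,0,0,0,0,0],
])

```text
time: 15.32
tcp_pos: [490.5, -224.6, 29.5]
ee_rot: [[0.375, 0.725, -0.577], [0.396, -0.689, -0.607], [-0.838, -0.001, -0.546]]
contact_force: [-0.2, 0.2, -1.4]
opening: 0.651
grasp_force: 20.0
```

>>> apply_moves([
  [0.0008,0,0.0005,0,0,0],
  [0,0,0,0,0,0],
])

```text
time: 15.58
tcp_pos: [490.6, -224.6, 28.6]
ee_rot: [[0.376, 0.725, -0.577], [0.396, -0.689, -0.607], [-0.838, -0.001, -0.546]]
contact_force: [1.2, 0.1, -1.6]
opening: 0.652
grasp_force: 20.0
```

>>> apply_moves([
  [0.0008,0,0.0005,0,0,0],
  [0,0,0,0,0,0],
])

```text
time: 15.82
tcp_pos: [490.6, -224.6, 28.6]
ee_rot: [[0.375, 0.725, -0.578], [0.395, -0.689, -0.608], [-0.839, -0.0, -0.545]]
contact_force: [-0.4, 2.0, 4.8]
opening: 0.653
grasp_force: 20.0
```

>>> apply_moves([
  [0.0008,0,0.0005,0,0,0],
  [0,0,0,0,0,0],
])

```text
time: 16.08
tcp_pos: [490.6, -224.7, 28.6]
ee_rot: [[0.375, 0.724, -0.579], [0.394, -0.689, -0.608], [-0.839, -0.0, -0.544]]
contact_force: [-0.1, 3.0, 9.7]
opening: 0.651
grasp_force: 20.0
```

>>> apply_moves([
  [0,0,0,0,0,0],
  [0,0,0,0,0,0],
  [0,0,0,0,0,0],
  [0,0,0,0,0,0],
], claw=100)

```text
time: 16.58
tcp_pos: [490.5, -224.6, 26.6]
ee_rot: [[0.375, 0.725, -0.578], [0.396, -0.689, -0.607], [-0.838, -0.001, -0.546]]
contact_force: [0.6, 0.3, 0.5]
opening: 0.998
grasp_force: 0.0
```

```bash
python3 - <<'E'
from h import *
from rig import grab_frame
show();A=cur();g=A[:3,3]-18.7*A[:3,2];print(g.round(1))
row(A,pose([g[0],g[1],55],-43.6,0),7)
p,d=grab_frame('scene');cv2.imwrite('pics/s3.png',cv2.resize(p[100:260,180:400,::-1],None,fx=3,fy=3))
E
```

```text
t 16.575 q [-0.34  1.02  0.49  1.64  0.32  1.26 -0.89] tcp [ 490.5 -224.6   26.6] F [0.6 0.3 0.5] op 0.998 g 0.0
[[0.375, 0.725, -0.578], [0.396, -0.689, -0.607], [-0.838, -0.001, -0.546]]
[ 501.3 -213.3   36.8]
7 rows [0.0012, 0.0, -0.0025, -0.0, 0.142, 0.0002] end [ 501.4 -213.2   36.4] mid [ 496. -219.   29.] minz 27
```

View pics/s3.png

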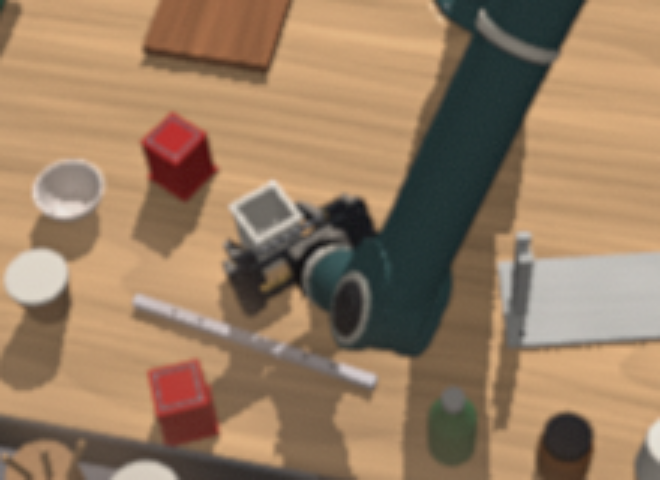

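The tub now stands mouth-up at (265,215), with the opened fingers around it. I'm swinging the tool upright.

>>> apply_moves([
  [0.0012,0,-0.0025,0,0.142,0.0002],
  [0.0012,0,-0.0025,0,0.142,0.0002],
  [0.0012,0,-0.0025,0,0.142,0.0002],
  [0.0012,0,-0.0025,0,0.142,0.0002],
  [0.0012,0,-0.0025,0,0.142,0.0002],
])

```text
time: 17.25
tcp_pos: [499.6, -215.5, 32.8]
ee_rot: [[0.663, 0.725, -0.189], [0.696, -0.689, -0.2], [-0.275, 0.001, -0.961]]
contact_force: [-0.1, -0.3, -0.1]
opening: 0.996
grasp_force: 0.0
```

>>> apply_moves([
  [0.0012,0,-0.0025,0,0.142,0.0002],
  [0.0012,0,-0.0025,0,0.142,0.0002],
  [0,0,0,0,0,0],
  [0,0,0,0,0,0],
])

```text
time: 17.75
tcp_pos: [502.0, -212.4, 36.4]
ee_rot: [[0.689, 0.725, -0.001], [0.725, -0.689, -0.0], [-0.001, -0.0, -1.0]]
contact_force: [0.3, 0.2, -0.6]
opening: 1.004
grasp_force: 0.0
```

```bash
python3 - <<'E'
from h import *
show();A=cur();g=A[:3,3]-18.7*A[:3,2];print(g.round(1))
row(A,pose([501,-213.5,55],-43.6,0),1)
E
```

```text
t 17.75 q [ 0.24  0.55  0.12  1.98 -0.11  0.62 -0.33] tcp [ 502.  -212.4   36.4] F [ 0.3  0.2 -0.6] op 1.004 g 0.0
[[0.689, 0.725, -0.001], [0.725, -0.689, -0.0], [-0.001, -0.0, -1.0]]
[ 502.  -212.4   55.1]
1 rows [-0.0015, 0.0001, 0.0001, -0.0004, 0.0009, 0.0011] end [ 501.  -213.5   36.3] mid [ 502. -212.   36.] minz 36
```

>>> apply_moves([
  [0,0,0,0,0,0],
  [0,0,0,0,0,0],
  [0,0,0,0,0,0],
  [0,0,0,0,0,0],
  [0,0,0,0,0,0],
], claw=40, newtons=20)

```text
time: 18.38
tcp_pos: [501.3, -213.0, 36.4]
ee_rot: [[0.69, 0.724, -0.0], [0.724, -0.69, 0.0], [0.0, -0.0, -1.0]]
contact_force: [0.6, 0.4, -0.1]
opening: 0.656
grasp_force: 20.0
```

```bash
python3 - <<'E'
from h import *
show();A=cur();B=A.copy();B[2,3]+=160
b=row(A,B,4);c=row(b,pose([487,239,36.4+160+18.7],15.3,0),12)
E
```

```text
t 18.375 q [ 0.24  0.55  0.12  1.98 -0.11  0.62 -0.32] tcp [ 501.3 -213.    36.4] F [ 0.6  0.4 -0.1] op 0.656 g 19.999313950538635
[[0.69, 0.724, -0.0], [0.724, -0.69, 0.0], [0.0, -0.0, -1.0]]
4 rows [0.0, -0.0, -0.04, -0.0, 0.0, -0.0] end [ 501.3 -213.1  196.4] mid [ 501. -213.  116.] minz 36
12 rows [0.0374, -0.0124, 0.0, -0.0, -0.0, -0.0857] end [487.5 239.1 196.6] mid [554.  15. 196.] minz 196
```

>>> apply_moves([
  [0,0,-0.04,0,0,0],
  [0,0,-0.04,0,0,0],
  [0,0,-0.04,0,0,0],
  [0,0,-0.04,0,0,0],
  [0,0,0,0,0,0],
])

```text
time: 19.0
tcp_pos: [503.2, -214.1, 199.7]
ee_rot: [[0.69, 0.724, 0.007], [0.724, -0.69, -0.002], [0.003, 0.006, -1.0]]
contact_force: [0.4, 0.2, -1.5]
opening: 0.655
grasp_force: 20.0
```

>>> apply_moves([
  [0.0374,-0.0124,0,0,0,-0.0857],
  [0.0374,-0.0124,0,0,0,-0.0857],
  [0.0374,-0.0124,0,0,0,-0.0857],
  [0.0374,-0.0124,0,0,0,-0.0857],
])

```text
time: 19.5
tcp_pos: [548.9, -62.7, 194.9]
ee_rot: [[0.404, 0.915, -0.002], [0.915, -0.404, 0.001], [-0.0, -0.002, -1.0]]
contact_force: [-0.2, 0.1, -0.7]
opening: 0.647
grasp_force: 20.0
```

>>> apply_moves([
  [0.0374,-0.0124,0,0,0,-0.0857],
  [0.0374,-0.0124,0,0,0,-0.0857],
  [0.0374,-0.0124,0,0,0,-0.0857],
  [0.0374,-0.0124,0,0,0,-0.0857],
])

```text
time: 20.0
tcp_pos: [543.8, 93.9, 195.0]
ee_rot: [[0.073, 0.997, -0.002], [0.997, -0.073, 0.0], [-0.0, -0.002, -1.0]]
contact_force: [0.5, 0.3, -1.7]
opening: 0.651
grasp_force: 20.0
```

>>> apply_moves([
  [0.0374,-0.0124,0,0,0,-0.0857],
  [0.0374,-0.0124,0,0,0,-0.0857],
  [0.0374,-0.0124,0,0,0,-0.0857],
  [0.0374,-0.0124,0,0,0,-0.0857],
  [0,0,0,0,0,0],
])

```text
time: 20.62
tcp_pos: [484.8, 241.9, 195.3]
ee_rot: [[-0.27, 0.963, -0.003], [0.963, 0.27, 0.001], [0.002, -0.002, -1.0]]
contact_force: [0.7, -0.2, -0.6]
opening: 0.65
grasp_force: 20.0
```

```bash
python3 - <<'E'
from h import *
show();A=cur();row(A,pose([487,239,47.5+18.7],15.3,0),4)
E
```

```text
t 20.625 q [-0.33  0.33 -0.23  1.87  0.09  0.95 -0.33] tcp [484.8 241.9 195.3] F [ 0.7 -0.2 -0.6] op 0.65 g 19.999164640903473
[[-0.27, 0.963, -0.003], [0.963, 0.27, 0.001], [0.002, -0.002, -1.0]]
4 rows [-0.0009, 0.0004, 0.0369, -0.0006, -0.0004, 0.0017] end [487.1 239.   47.7] mid [486. 240. 121.] minz 48
```

>>> apply_moves([
  [-0.0009,0.0004,0.0369,-0.0006,-0.0004,0.0017],
  [-0.0009,0.0004,0.0369,-0.0006,-0.0004,0.0017],
  [-0.0009,0.0004,0.0369,-0.0006,-0.0004,0.0017],
  [-0.0009,0.0004,0.0369,-0.0006,-0.0004,0.0017],
  [0,0,0,0,0,0],
])

```text
time: 21.25
tcp_pos: [488.2, 233.5, 46.0]
ee_rot: [[-0.256, 0.967, -0.003], [0.967, 0.256, -0.004], [-0.003, -0.004, -1.0]]
contact_force: [0.6, -0.1, -1.6]
opening: 0.654
grasp_force: 20.0
```

>>> apply_moves([
  [0,0,0.002,0,0,0],
  [0,0,0,0,0,0],
])

```text
time: 21.5
tcp_pos: [491.2, 236.2, 48.4]
ee_rot: [[-0.257, 0.966, 0.005], [0.966, 0.257, 0.0], [-0.001, 0.005, -1.0]]
contact_force: [0.2, 0.5, -0.8]
opening: 0.65
grasp_force: 20.0
```

>>> apply_moves([
  [0,0,0.001,0,0,0],
  [0,0,0,0,0,0],
])

```text
time: 21.75
tcp_pos: [490.6, 236.1, 46.7]
ee_rot: [[-0.258, 0.966, 0.004], [0.966, 0.258, -0.0], [-0.001, 0.004, -1.0]]
contact_force: [-0.2, 0.1, -1.4]
opening: 0.652
grasp_force: 20.0
```

>>> apply_moves([
  [0,0,0.001,0,0,0],
  [0,0,0,0,0,0],
])

```text
time: 22.0
tcp_pos: [490.3, 236.0, 45.1]
ee_rot: [[-0.258, 0.966, 0.003], [0.966, 0.258, -0.001], [-0.001, 0.003, -1.0]]
contact_force: [0.1, -0.5, 0.3]
opening: 0.651
grasp_force: 20.0
```

>>> apply_moves([
  [0.0037,-0.0024,0,0,0,-0.006],
  [0,0,0,0,0,0],
  [0,0,0,0,0,0],
])

```text
time: 22.38
tcp_pos: [487.0, 239.0, 45.1]
ee_rot: [[-0.264, 0.965, 0.003], [0.965, 0.264, -0.001], [-0.001, 0.003, -1.0]]
contact_force: [0.7, -0.5, -0.6]
opening: 0.653
grasp_force: 20.0
```

>>> apply_moves([
  [0,0,0.001,0,0,0],
  [0,0,0,0,0,0],
])

```text
time: 22.62
tcp_pos: [487.0, 238.8, 44.0]
ee_rot: [[-0.263, 0.965, 0.003], [0.965, 0.263, -0.001], [-0.001, 0.003, -1.0]]
contact_force: [-0.6, -0.5, -0.2]
opening: 0.653
grasp_force: 20.0
```

>>> apply_moves([
  [0,0,0.001,0,0,0],
  [0,0,0,0,0,0],
])

```text
time: 22.88
tcp_pos: [486.9, 238.9, 43.0]
ee_rot: [[-0.263, 0.965, 0.003], [0.965, 0.263, -0.001], [-0.001, 0.003, -1.0]]
contact_force: [0.6, -0.0, -0.4]
opening: 0.648
grasp_force: 20.0
```

>>> apply_moves([
  [0,0,0.0007,0,0,0],
  [0,0,0,0,0,0],
])

```text
time: 23.12
tcp_pos: [487.1, 238.9, 42.4]
ee_rot: [[-0.264, 0.965, 0.003], [0.965, 0.264, -0.001], [-0.001, 0.003, -1.0]]
contact_force: [0.3, 0.5, -0.3]
opening: 0.651
grasp_force: 20.0
```

>>> apply_moves([
  [0,0,0.0007,0,0,0],
  [0,0,0,0,0,0],
])

```text
time: 23.38
tcp_pos: [487.1, 238.9, 42.4]
ee_rot: [[-0.263, 0.965, 0.003], [0.965, 0.264, -0.001], [-0.002, 0.003, -1.0]]
contact_force: [-0.8, -1.3, 5.0]
opening: 0.646
grasp_force: 20.0
```

Contact. I'll release, rise and look.

>>> apply_moves([
  [0,0,0,0,0,0],
  [0,0,0,0,0,0],
  [0,0,0,0,0,0],
  [0,0,0,0,0,0],
], claw=100)

```text
time: 23.88
tcp_pos: [487.0, 238.9, 41.6]
ee_rot: [[-0.264, 0.965, 0.003], [0.965, 0.264, -0.001], [-0.001, 0.003, -1.0]]
contact_force: [0.3, 0.1, -0.5]
opening: 1.005
grasp_force: 0.0
```

>>> apply_moves([
  [0,0,-0.03,0,0,0],
  [0,0,-0.045,0,0,0],
  [0,0,-0.045,0,0,0],
  [0,0,-0.045,0,0,0],
  [0,0,0,0,0,0],
])

```text
time: 24.5
tcp_pos: [488.6, 240.2, 210.4]
ee_rot: [[-0.263, 0.965, 0.01], [0.965, 0.263, 0.003], [0.0, 0.01, -1.0]]
contact_force: [0.2, 0.0, -0.2]
opening: 1.0
grasp_force: 0.0
```

```bash
python3 - <<'E'
from h import *
show();A=cur()
# go to above the bar: centre (641,-201.5), closing yaw -9.6
bar=np.array([640.5,-202,0]);b=row(A,pose(bar+[0,0,120+18.7],-9.6,0),12)
E
```

```text
t 24.5 q [-0.32  0.31 -0.24  1.86  0.09  0.97 -0.33] tcp [488.6 240.2 210.4] F [ 0.2  0.  -0.2] op 1.0 g 0.0
[[-0.263, 0.965, 0.01], [0.965, 0.263, 0.003], [0.0, 0.01, -1.0]]
12 rows [-0.0379, 0.0102, 0.0076, 0.0008, -0.0002, 0.0362] end [ 640.6 -201.8  119.8] mid [589.  28. 165.] minz 120
```

>>> apply_moves([
  [-0.0379,0.0102,0.0076,0.0008,-0.0002,0.0362],
  [-0.0379,0.0102,0.0076,0.0008,-0.0002,0.0362],
  [-0.0379,0.0102,0.0076,0.0008,-0.0002,0.0362],
  [-0.0379,0.0102,0.0076,0.0008,-0.0002,0.0362],
])

```text
time: 25.0
tcp_pos: [558.1, 98.2, 175.1]
ee_rot: [[-0.121, 0.993, -0.002], [0.993, 0.121, -0.002], [-0.002, -0.002, -1.0]]
contact_force: [1.2, -0.2, -0.3]
opening: 1.0
grasp_force: 0.0
```

>>> apply_moves([
  [-0.0379,0.0102,0.0076,0.0008,-0.0002,0.0362],
  [-0.0379,0.0102,0.0076,0.0008,-0.0002,0.0362],
  [-0.0379,0.0102,0.0076,0.0008,-0.0002,0.0362],
  [-0.0379,0.0102,0.0076,0.0008,-0.0002,0.0362],
])

```text
time: 25.5
tcp_pos: [608.8, -50.1, 144.8]
ee_rot: [[0.024, 1.0, -0.005], [1.0, -0.024, -0.003], [-0.003, -0.005, -1.0]]
contact_force: [0.2, 0.3, -0.6]
opening: 0.998
grasp_force: 0.0
```

>>> apply_moves([
  [-0.0379,0.0102,0.0076,0.0008,-0.0002,0.0362],
  [-0.0379,0.0102,0.0076,0.0008,-0.0002,0.0362],
  [-0.0379,0.0102,0.0076,0.0008,-0.0002,0.0362],
  [-0.0379,0.0102,0.0076,0.0008,-0.0002,0.0362],
  [0,0,0,0,0,0],
])

```text
time: 26.12
tcp_pos: [636.0, -207.8, 114.0]
ee_rot: [[0.173, 0.985, -0.01], [0.985, -0.173, -0.005], [-0.007, -0.009, -1.0]]
contact_force: [-0.3, -0.3, 0.2]
opening: 0.999
grasp_force: 0.0
```

```bash
python3 - <<'E'
from h import *
from rig import grab_frame
show();row(cur(),pose([640.5,-202,4+18.7],-9.6,0),3)
for n in('top','scene'):
    p,d=grab_frame(n);W=world(n,d);g=cv2.cvtColor(p,cv2.COLOR_RGB2HSV)[...,1]<70
    P=W[g&(W[...,2]>78)&(W[...,2]<98)&(abs(W[...,0]-489)<75)&(abs(W[...,1]-237)<75)];print(n,'rim',len(P),rect(P),P.mean(0).round(1))
    P=W[g&(W[...,2]>-8)&(W[...,2]<50)&(abs(W[...,0]-488)<24)&(abs(W[...,1]-237)<24)];print('inside',len(P),P.mean(0).round(1) if len(P) else '')
    P=W[g&(W[...,2]>126)&(W[...,2]<142)&(abs(W[...,0]-489)<75)&(abs(W[...,1]-237)<180)];print('stand',rect(P))
    if n=='top':cv2.imwrite('pics/t4.png',cv2.resize(p[130:290,170:440,::-1],None,fx=2.9,fy=2.9))
E
```

```text
t 26.125 q [ 0.25  0.61  0.01  1.62 -0.    0.92  0.09] tcp [ 636.  -207.8  114. ] F [-0.3 -0.3  0.2] op 0.999 g 0.0
[[0.173, 0.985, -0.01], [0.985, -0.173, -0.005], [-0.007, -0.009, -1.0]]
3 rows [0.0023, 0.0014, 0.0367, -0.003, 0.0023, -0.0021] end [ 640.6 -202.     3.9] mid [ 637. -206.   77.] minz 4
top rim 141 (array([489.6, 236. ]), array([65.6, 67.2]), 15.0) [489.8 236.4  84.3]
inside 160 [488.3 242.2   8.5]
stand (array([488.7, 237.5]), array([ 40.5, 285.8]), 15.1)
scene rim 142 (array([488.2, 233.5]), array([72. , 67.3]), 15.5) [486.4 233.5  86.6]
inside 37 [492.  245.1  26.2]
stand (array([489.5, 235.4]), array([ 48.1, 285. ]), 15.0)
```

View pics/t4.png

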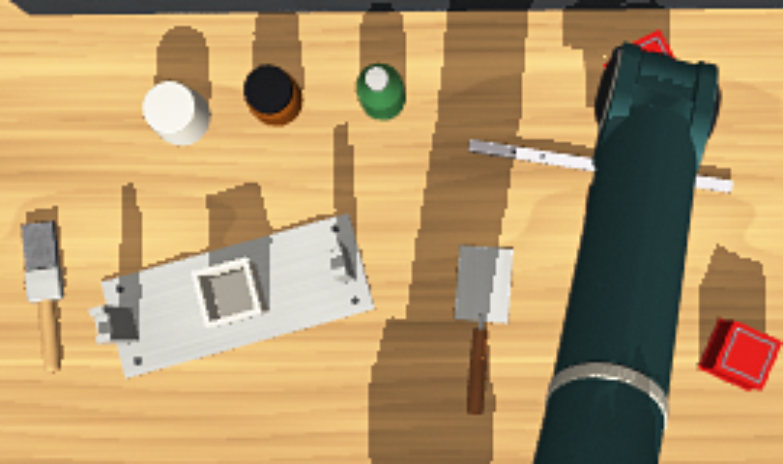

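The tub stands mouth-up on the plate at (228,292), centred to about 2 mm. The bar is still in place, and a red box lies just beyond it at (655,42), so I'll check the finger clearance.

```bash
python3 - <<'E'
from h import *
f=np.load('top0.npz');W=world('top',f['d']);h=cv2.cvtColor(f['p'],cv2.COLOR_RGB2HSV)
P=W[(h[...,1]>150)&((h[...,0]<6)|(h[...,0]>174))&(W[...,2]>10)&(W[...,0]>640)&(W[...,0]<830)&(abs(W[...,1]+215)<120)]
print(rect(P),P.min(0),P.max(0))
show();row(cur(),pose([640.5,-202,30+18.7],-9.6,0),2)
E
```

```text
(array([ 751., -251.]), array([63.6, 61. ]), 25.0) [ 712.41443328 -288.44658232   10.10782707] [ 791.7207501  -211.16805985   87.13633608]
t 26.225 q [ 0.25  0.61  0.01  1.62 -0.    0.92  0.09] tcp [ 637.3 -202.6  115.1] F [-0.6  0.5  0. ] op 0.998 g 0.0
[[0.167, 0.986, -0.008], [0.986, -0.167, -0.002], [-0.004, -0.008, -1.0]]
2 rows [0.0007, 0.0018, 0.0425, -0.004, 0.0018, -0.0001] end [ 640.5 -202.    30. ] mid [ 639. -202.   73.] minz 30
```

>>> apply_moves([
  [0.0007,0.0018,0.0425,-0.004,0.0018,0],
  [0.0007,0.0018,0.0425,-0.004,0.0018,0],
  [0,0,0,0,0,0],
  [0,0,0,0,0,0],
], claw=50)

```text
time: 26.72
tcp_pos: [642.6, -201.7, 32.8]
ee_rot: [[0.165, 0.986, 0.004], [0.986, -0.165, -0.001], [-0.0, 0.004, -1.0]]
contact_force: [0.8, -0.1, 0.6]
opening: 0.59
grasp_force: 0.0
```

```bash
python3 - <<'E'
from h import *
show();row(cur(),pose([640.7,-201.7,4+18.7],-9.6,0),2)
E
```

```text
t 26.725 q [ 0.25  0.71  0.    1.65 -0.    0.77  0.09] tcp [ 642.6 -201.7   32.8] F [ 0.8 -0.1  0.6] op 0.59 g 0.0
[[0.165, 0.986, 0.004], [0.986, -0.165, -0.001], [-0.0, 0.004, -1.0]]
2 rows [-0.0002, -0.001, 0.0144, 0.002, 0.0002, 0.0007] end [ 640.6 -201.8    4. ] mid [ 642. -202.   18.] minz 4
```

>>> apply_moves([
  [-0.0002,-0.001,0.0144,0.002,0.0002,0.0007],
  [-0.0002,-0.001,0.0144,0.002,0.0002,0.0007],
  [0,0,0,0,0,0],
  [0,0,0,0,0,0],
])

```text
time: 27.22
tcp_pos: [639.4, -202.8, 2.6]
ee_rot: [[0.168, 0.986, -0.002], [0.986, -0.168, -0.0], [-0.0, -0.002, -1.0]]
contact_force: [0.5, -0.2, 0.4]
opening: 0.5
grasp_force: 0.0
```

```bash
python3 - <<'E'
from h import *
show()
E
```

```text
t 27.225 q [ 0.25  0.75  0.01  1.66 -0.    0.73  0.09] tcp [ 639.4 -202.8    2.6] F [ 0.5 -0.2  0.4] op 0.5 g 0.0
[[0.168, 0.986, -0.002], [0.986, -0.168, -0.0], [-0.0, -0.002, -1.0]]
```

>>> apply_moves([
  [0,0,0,0,0,0],
  [0,0,0,0,0,0],
  [0,0,0,0,0,0],
  [0,0,0,0,0,0],
  [0,0,0,0,0,0],
], claw=2, newtons=35)

```text
time: 27.85
tcp_pos: [639.6, -202.8, 2.8]
ee_rot: [[0.168, 0.986, -0.001], [0.986, -0.168, -0.0], [-0.0, -0.001, -1.0]]
contact_force: [0.3, 0.6, 1.0]
opening: 0.143
grasp_force: 35.0
```

>>> apply_moves([
  [0,0,-0.03,0,0,0],
  [0,0,-0.05,0,0,0],
  [0,0,-0.05,0,0,0],
  [0,0,-0.05,0,0,0],
  [0,0,0,0,0,0],
])

```text
time: 28.48
tcp_pos: [642.3, -203.5, 187.5]
ee_rot: [[0.168, 0.986, 0.006], [0.986, -0.168, -0.002], [-0.001, 0.007, -1.0]]
contact_force: [-0.8, 0.9, -1.8]
opening: 0.146
grasp_force: 35.0
```

```bash
python3 - <<'E'
from h import *
show();A=cur();row(A,pose([489,239,183+18.7],15.3,0),14)
E
```

```text
t 28.475 q [ 0.25  0.53  0.01  1.57 -0.01  1.04  0.09] tcp [ 642.3 -203.5  187.5] F [-0.8  0.9 -1.8] op 0.146 g 34.99866485595703
[[0.168, 0.986, 0.006], [0.986, -0.168, -0.002], [-0.001, 0.007, -1.0]]
14 rows [0.0322, -0.01, 0.0003, 0.0005, 0.0002, -0.0312] end [488.5 238.9 182.5] mid [590.  26. 185.] minz 183
```

>>> apply_moves([
  [0.0322,-0.01,0.0003,0.0005,0.0002,-0.0312],
  [0.0322,-0.01,0.0003,0.0005,0.0002,-0.0312],
  [0.0322,-0.01,0.0003,0.0005,0.0002,-0.0312],
  [0.0322,-0.01,0.0003,0.0005,0.0002,-0.0312],
  [0.0322,-0.01,0.0003,0.0005,0.0002,-0.0312],
])

```text
time: 29.1
tcp_pos: [605.2, -34.6, 179.2]
ee_rot: [[0.01, 1.0, -0.008], [1.0, -0.01, 0.002], [0.002, -0.008, -1.0]]
contact_force: [0.2, -0.3, -1.2]
opening: 0.148
grasp_force: 35.0
```

>>> apply_moves([
  [0.0322,-0.01,0.0003,0.0005,0.0002,-0.0312],
  [0.0322,-0.01,0.0003,0.0005,0.0002,-0.0312],
  [0.0322,-0.01,0.0003,0.0005,0.0002,-0.0312],
  [0.0322,-0.01,0.0003,0.0005,0.0002,-0.0312],
  [0.0322,-0.01,0.0003,0.0005,0.0002,-0.0312],
])

```text
time: 29.72
tcp_pos: [546.8, 122.8, 178.4]
ee_rot: [[-0.146, 0.989, -0.011], [0.989, 0.146, 0.002], [0.003, -0.01, -1.0]]
contact_force: [1.2, 0.3, -2.5]
opening: 0.148
grasp_force: 35.0
```

>>> apply_moves([
  [0.0322,-0.01,0.0003,0.0005,0.0002,-0.0312],
  [0.0322,-0.01,0.0003,0.0005,0.0002,-0.0312],
  [0.0322,-0.01,0.0003,0.0005,0.0002,-0.0312],
  [0.0322,-0.01,0.0003,0.0005,0.0002,-0.0312],
  [0,0,0,0,0,0],
])

```text
time: 30.35
tcp_pos: [482.0, 242.9, 178.2]
ee_rot: [[-0.272, 0.962, -0.013], [0.962, 0.272, 0.002], [0.006, -0.012, -1.0]]
contact_force: [-0.8, 0.0, -0.9]
opening: 0.147
grasp_force: 35.0
```

>>> apply_moves([
  [0,0,0,0,0,0],
  [0,0,0,0,0,0],
])

```text
time: 30.6
tcp_pos: [486.0, 238.5, 179.2]
ee_rot: [[-0.263, 0.965, -0.01], [0.965, 0.263, 0.001], [0.004, -0.009, -1.0]]
contact_force: [1.2, -1.0, -1.7]
opening: 0.149
grasp_force: 35.0
```

```bash
python3 - <<'E'
from h import *
from rig import grab_frame
show();A=cur();row(A,pose([489,236,150+18.7],15.2,0),2)
for n in('top','scene'):
    p,d=grab_frame(n);W=world(n,d);g=cv2.cvtColor(p,cv2.COLOR_RGB2HSV)[...,1]<70
    P=W[g&(W[...,2]>160)&(W[...,2]<210)&(abs(W[...,0]-489)<75)&(abs(W[...,1]-237)<190)]
    s=(P[:,:2]-[488.8,237.3])@np.array([[.9645,-.264],[.264,.9645]]).T  # -> (stand x, stand y)
    for lo,hi in((-190,-110),(110,190)):
        m=(s[:,1]>lo)&(s[:,1]<hi);print(n,lo,m.sum(),s[m].mean(0).round(1),s[m].min(0).round(1),s[m].max(0).round(1),'z',np.median(P[m,2]).round(1))
E
```

```text
t 30.6 q [-0.32  0.35 -0.24  1.89  0.09  0.93 -0.33] tcp [486.  238.5 179.2] F [ 1.2 -1.  -1.7] op 0.149 g 34.998705983161926
[[-0.263, 0.965, -0.01], [0.965, 0.263, 0.001], [0.004, -0.009, -1.0]]
2 rows [-0.0017, 0.0012, 0.0146, -0.0045, -0.002, 0.0004] end [489.  235.9 150. ] mid [487. 237. 165.] minz 150
top -190 46 [  70.5 -122.5] [  56.8 -136.1] [  81.1 -110.3] z 187.8
top 110 40 [-77.3 129.4] [-88.9 116.8] [-66.5 143.1] z 189.5
scene -190 56 [  70.9 -124.3] [  56.7 -140. ] [  82.9 -110.2] z 190.0
scene 110 54 [-74.9 123.6] [-88.7 110.1] [-63.3 139.5] z 191.9
```

>>> apply_moves([
  [-0.0017,0.0012,0.0146,-0.0045,-0.002,0.0004],
  [-0.0017,0.0012,0.0146,-0.0045,-0.002,0.0004],
  [0,0,0,0,0,0],
  [0,0,0,0,0,0],
])

```text
time: 31.2
tcp_pos: [488.9, 237.0, 150.4]
ee_rot: [[-0.264, 0.965, 0.001], [0.965, 0.264, 0.001], [0.001, 0.001, -1.0]]
contact_force: [0.4, -0.7, -1.8]
opening: 0.15
grasp_force: 35.0
```

```bash
cat >> h.py <<'E'
def barchk(lo=142,hi=175,ref=None):
    from rig import grab_frame
    for n in('top','scene'):
        p,d=grab_frame(n);W=world(n,d);g=cv2.cvtColor(p,cv2.COLOR_RGB2HSV)[...,1]<70
        P=W[g&(W[...,2]>lo)&(W[...,2]<hi)&(abs(W[...,0]-489)<75)&(abs(W[...,1]-237)<190)]
        s=(P[:,:2]-[488.8,237.3])@np.array([[.9645,.264],[-.264,.9645]]).T
        for a,b in((-190,-100),(100,190)):
            m=(s[:,1]>a)&(s[:,1]<b);print(n,a,m.sum(),'mean',s[m].mean(0).round(1),'min',s[m].min(0).round(1),'max',s[m].max(0).round(1),'z',np.median(P[m,2]).round(1))
    return p
E
python3 - <<'E'
from h import *
show();A=cur();row(A,pose([489,236,128+18.7],15.2,0),1)
barchk()
E
```

```text
t 31.2 q [-0.33  0.38 -0.23  1.91  0.11  0.86 -0.34] tcp [488.9 237.  150.4] F [ 0.4 -0.7 -1.8] op 0.15 g 34.99873101711273
[[-0.264, 0.965, 0.001], [0.965, 0.264, 0.001], [0.001, 0.001, -1.0]]
1 rows [-0.001, -0.0002, 0.0224, 0.0007, -0.0006, 0.0015] end [489. 236. 128.] mid [489. 237. 150.] minz 128
top -190 85 mean [   1.3 -129.5] min [  -5.5 -157.9] max [   8.7 -101.1] z 160.2
top 100 39 mean [  1.7 148.8] min [ -5.1 135.8] max [  9.  163.2] z 160.7
scene -190 96 mean [   0.3 -131.3] min [ -11.6 -160.9] max [  14.1 -101.4] z 161.6
scene 100 92 mean [1.000e-01 1.303e+02] min [-10.3 100.2] max [  9.2 158.6] z 162.2
```

>>> apply_moves([
  [-0.001,-0.0008,0.01,0,0,0],
  [0,0,0,0,0,0],
  [0,0,0,0,0,0],
])

```text
time: 31.68
tcp_pos: [488.4, 235.8, 140.5]
ee_rot: [[-0.264, 0.965, 0.001], [0.965, 0.264, 0.001], [0.001, 0.001, -1.0]]
contact_force: [-0.2, 0.6, -1.7]
opening: 0.148
grasp_force: 35.0
```

>>> apply_moves([
  [0,0,0.005,0,0,0],
  [0,0,0,0,0,0],
])

```text
time: 31.92
tcp_pos: [488.2, 235.7, 135.2]
ee_rot: [[-0.264, 0.965, 0.0], [0.965, 0.264, 0.0], [0.0, 0.0, -1.0]]
contact_force: [0.5, 0.1, -1.5]
opening: 0.144
grasp_force: 35.0
```

>>> apply_moves([
  [0,0,0.005,0,0,0],
  [0,0,0,0,0,0],
])

```text
time: 32.17
tcp_pos: [488.1, 235.7, 130.2]
ee_rot: [[-0.264, 0.965, 0.0], [0.965, 0.264, 0.0], [0.0, 0.0, -1.0]]
contact_force: [-0.8, -1.1, -1.5]
opening: 0.146
grasp_force: 35.0
```

Inside the notches with no contact. I'll lower it gently to the floor.

>>> apply_moves([
  [0,0,0.004,0,0,0],
  [0,0,0,0,0,0],
  [0,0,0.001,0,0,0],
  [0,0,0,0,0,0],
])

```text
time: 32.67
tcp_pos: [488.5, 235.8, 125.6]
ee_rot: [[-0.264, 0.965, 0.001], [0.965, 0.264, 0.001], [0.001, 0.001, -1.0]]
contact_force: [-0.4, 0.3, -1.7]
opening: 0.146
grasp_force: 35.0
```

>>> apply_moves([
  [0,0,0.001,0,0,0],
  [0,0,0,0,0,0],
])

```text
time: 32.92
tcp_pos: [488.4, 235.8, 124.6]
ee_rot: [[-0.264, 0.965, 0.001], [0.965, 0.264, 0.001], [0.001, 0.001, -1.0]]
contact_force: [0.5, 0.4, -1.3]
opening: 0.147
grasp_force: 35.0
```

>>> apply_moves([
  [0,0,0.001,0,0,0],
  [0,0,0,0,0,0],
])

```text
time: 33.17
tcp_pos: [488.4, 235.8, 123.5]
ee_rot: [[-0.264, 0.965, 0.001], [0.965, 0.264, 0.001], [0.001, 0.001, -1.0]]
contact_force: [0.0, 0.7, -1.5]
opening: 0.149
grasp_force: 35.0
```

>>> apply_moves([
  [0,0,0.0007,0,0,0],
  [0,0,0,0,0,0],
])

```text
time: 33.42
tcp_pos: [488.4, 235.8, 122.9]
ee_rot: [[-0.264, 0.965, 0.001], [0.965, 0.264, 0.001], [0.001, 0.001, -1.0]]
contact_force: [-0.4, -0.3, -1.9]
opening: 0.144
grasp_force: 35.0
```

>>> apply_moves([
  [0,0,0.0006,0,0,0],
  [0,0,0,0,0,0],
])

```text
time: 33.67
tcp_pos: [488.5, 235.9, 122.7]
ee_rot: [[-0.264, 0.965, 0.001], [0.965, 0.264, 0.001], [0.0, 0.001, -1.0]]
contact_force: [-1.3, -0.5, 3.0]
opening: 0.147
grasp_force: 35.0
```

>>> apply_moves([
  [0,0,0.0006,0,0,0],
  [0,0,0,0,0,0],
])

```text
time: 33.92
tcp_pos: [488.5, 235.9, 122.7]
ee_rot: [[-0.264, 0.965, 0.001], [0.965, 0.264, 0.001], [0.0, 0.001, -1.0]]
contact_force: [-2.7, -2.1, 9.1]
opening: 0.149
grasp_force: 35.0
```

>>> apply_moves([
  [0,0,0,0,0,0],
  [0,0,0,0,0,0],
  [0,0,0,0,0,0],
  [0,0,0,0,0,0],
], claw=55)

```text
time: 34.42
tcp_pos: [488.4, 235.9, 121.6]
ee_rot: [[-0.264, 0.965, 0.001], [0.965, 0.264, 0.001], [0.001, 0.001, -1.0]]
contact_force: [0.9, 0.2, 0.0]
opening: 0.542
grasp_force: 0.0
```

>>> apply_moves([
  [0,0,-0.02,0,0,0],
  [0,0,-0.04,0,0,0],
  [0,0,-0.05,0,0,0],
  [0,0,-0.05,0,0,0],
  [0,0,0,0,0,0],
])

```text
time: 35.05
tcp_pos: [490.3, 236.9, 285.9]
ee_rot: [[-0.264, 0.965, 0.008], [0.965, 0.264, 0.004], [0.002, 0.009, -1.0]]
contact_force: [-0.3, -0.2, 0.1]
opening: 0.549
grasp_force: 0.0
```

>>> apply_moves([
  [-0.05,0,-0.01,0,0,0],
  [-0.05,0,0,0,0,0],
  [-0.05,0,0,0,0,0],
  [-0.05,0,0,0,0,0],
  [-0.05,0,0,0,0,0],
])

```text
time: 35.67
tcp_pos: [553.9, -7.1, 290.2]
ee_rot: [[-0.264, 0.965, -0.001], [0.965, 0.264, 0.001], [0.001, -0.001, -1.0]]
contact_force: [0.8, 0.1, 0.2]
opening: 0.548
grasp_force: 0.0
```

>>> apply_moves([
  [-0.05,0,0,0,0,0],
  [-0.05,0,0,0,0,0],
  [0,0,0,0,0,0],
  [0,0,0,0,0,0],
])

```text
time: 36.17
tcp_pos: [580.0, -101.1, 290.2]
ee_rot: [[-0.264, 0.965, -0.001], [0.965, 0.264, 0.002], [0.002, -0.001, -1.0]]
contact_force: [0.2, -0.4, 0.2]
opening: 0.55
grasp_force: 0.0
```

```bash
python3 - <<'E'
from h import *
from rig import grab_frame
show();p=barchk(122,140)
q,_=grab_frame('top');a=cv2.resize(q[130:290,170:440,::-1],(780,300*462//300//1));a=cv2.resize(q[150:280,180:320,::-1],(400,371));b=cv2.resize(p[140:270,320:460,::-1],(400,371))
cv2.imwrite('pics/f.png',np.hstack([a,b]))
E
```

```text
t 36.175 q [ 0.14  0.3  -0.03  1.67  0.01  1.17  0.38] tcp [ 580.  -101.1  290.2] F [ 0.2 -0.4  0.2] op 0.55 g 0.0
[[-0.264, 0.965, -0.001], [0.965, 0.264, 0.002], [0.002, -0.001, -1.0]]
top -190 116 mean [   0.7 -131.5] min [ -19.6 -159.2] max [  19.7 -100.3] z 132.3
top 100 115 mean [  0.9 131.6] min [-19.5 100.4] max [ 20.6 159.5] z 132.3
scene -190 117 mean [  -1.7 -131.8] min [ -25.5 -159.7] max [  20. -100.] z 133.9
scene 100 115 mean [ -1.3 129.1] min [-27.3 100. ] max [ 18.5 157.6] z 133.4
```

View pics/f.png

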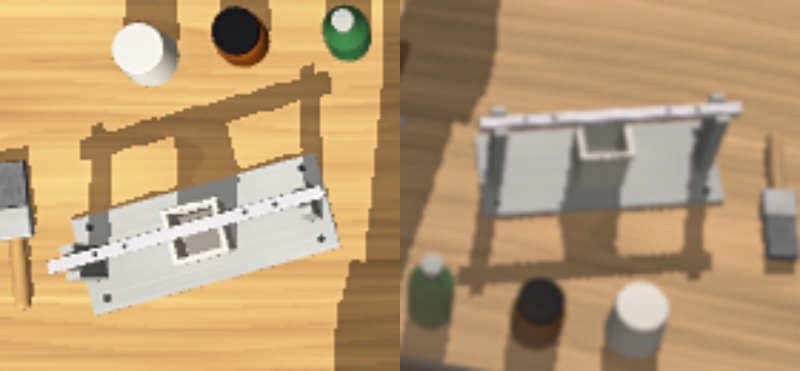

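The bar lies in both notches, from (50,267) to (322,192) in the left panel. Its ends are at -159 and +159 mm, and its top is level at about 133 mm. The tub stands mouth-up beneath it at (197,230).

```bash
python3 -c "
from rig import order
print(order.finish_job())"
```

```text
the job is handed in; nothing more can be done
None
```

The job is handed in at about 36 s: the tub stands mouth-up within about 2 mm of the plate's centre, and the bar rests level in both notches, sticking out equally at each end; the other things were not touched.

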